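# Clear the bench mill's feed table and set its grinding gap

### The job

Get the bench mill ready for the next batch: with the brush, not with the gripper itself, sweep all four leftover green chips off the mill's feed table into the steel catch pan beside it, then put the brush down on the bench, clear of the mill and of the trays beside it. After that turn the black adjuster knob on top of the mill clockwise until the grinding discs seat, back it off a quarter turn, and finish while still gripping the knob there, so that it cannot creep before it is locked. Leave the glassware and the tube rack where they stand.

Things in the scene. Friction and masses are not known exactly. Their poses are not given: they have to be found in the camera images.
- mill: Blue bench disc mill, fixed, 410 mm long (x -200 to +206 mm), 110 mm wide. Origin on the bench under the adjuster's axis; -x points to its feed table (roughly to the robot), z up. Round grinding chamber with a cover plate 126 mm across, top at 149 mm; motor behind it (+x) 132 mm tall. Upstand behind the feed table: x -62 to -56 mm, 110 mm wide, top at 128 mm.
- feed_table (a point): Centre of the top of the steel feed table (mill axes): a flat plate 130 mm (x) by 150 mm (y), 75 mm above the bench. A lip 10 mm high runs along its front (-x) edge; both y edges are open. The chips start on it, within about 35 mm in x and 40 mm in y of this point.
- pan: Bare steel open catch pan, fixed, 170 mm (x) by 110 mm (y), 35 mm tall, walls 3 mm; origin at the centre of its underside, axes parallel to the mill's. It stands beside the feed table, tucked 10 to 25 mm under one of its two open y edges: which side varies. On the other side is a blue tray of spare discs of the same size, not to be used.
- spares_tray: Blue plastic tray of spare grinding discs and pins, fixed, same size as the catch pan, under the other open edge of the feed table; not to be used. Origin at the centre of its underside.
- adjuster (a joint): Turn of the black adjuster knob, rad: 0 = discs seated (hard stop; a firm grip then slips round it), grows counter-clockwise from above. Starts at 2.0 to 3.6, stays where left, friction 0.06 N m, does not rise or sink. Round, upright axis, 42 mm across, 166 to 194 mm above the bench. Below it: brass ring 42 mm across, top at 163 mm, and collar 68 mm across, top at 155 mm.
- knob_grip (a point): On the knob's axis 182 mm above the bench, a good height to grip it, in any yaw. The point turns with the knob.
- knob_mark (a point): Outer end of the white line on top of the knob, 19 mm from the axis, 194 mm above the bench. It points along the mill's -x, at the collar's red graduation, when the discs are seated, and along the mill's -y when backed off a quarter turn.
- brush: Bench brush, 196 mm long, standing on its bristles beside the mill, on either side; 110 g. Origin at the centre of the bristles' underside, x along the brush: the round handle (18 mm thick, axis 47 mm up) runs from x = -43 to -151 mm. Stiff black bristles 84 x 22 mm, 35 mm tall; on them a wooden block 90 mm (x) by 26 mm (y), 35 to 57 mm up.
- brush_grip (a point): Grip point in the brush's block at its balance point: brush frame (-15, 0, 47) mm; grip across the block's 26 mm.
- chip0: Hard green chip of pressed algae cake, a chunky lump about 22 mm wide and 15 mm tall, 12 g; origin in the middle of its underside as it lies at the start.
- chip1: Hard green chip of pressed algae cake, a chunky lump about 22 mm wide and 15 mm tall, 12 g; origin in the middle of its underside as it lies at the start.
- chip2: Hard green chip of pressed algae cake, a chunky lump about 22 mm wide and 15 mm tall, 12 g; origin in the middle of its underside as it lies at the start.
- chip3: Hard green chip of pressed algae cake, a chunky lump about 22 mm wide and 15 mm tall, 12 g; origin in the middle of its underside as it lies at the start.
- flask: Bystander: stoppered conical flask of green glass, 84 mm wide, 160 mm tall; origin at the centre of its underside.
- jar: Bystander: pale jar with a blue lid, 72 mm wide, 100 mm tall; origin at the centre of its underside.
- bottle: Bystander: amber bottle with a blue cap, 72 mm wide, 170 mm tall; origin at the centre of its underside.
- beaker: Bystander: clear glass beaker, 68 mm wide, 85 mm tall; origin at the centre of its underside.
- tube_rack: Bystander: wire rack of capped test tubes, 60 x 180 mm, 118 mm tall; origin at the centre of its underside.
Things that resemble listed ones, but are neither listed nor needed, are in the scene too. What is shaped like the brush but red is not meant.

How it is judged:
By the outcome, as a careful person would: the job done as asked, in the order asked, and still so for the second after the job is handed in, while the arm keeps its last pose, push and grip.
It also fails if it takes over 72 s, if anything falls off the work surface, if the arm or the gripper's body presses on something with over 40 N, if the wrist force passes 120 N, or if a joint passes its speed limit or range.

### The arm

A 6-joint arm with a two-finger parallel gripper is mounted at the origin on the work surface. World frame = base frame: x ahead of the robot, y to its left, z up, the work surface at z = 0. Lengths are in m, angles in degrees, forces in N, time in s.
With the tool pointing down it reaches from about 0.375 to 0.9 m from the base axis. Payload 3.1 kg.
Tool frame: the origin (TCP) lies at the centre of the arm's flange, where the gripper is bolted on; the fingertips stand 182 mm ahead of it and the grasp point (between the pads) lies 164 mm ahead of it; x points along the fingers, z is the direction in which the jaws open and shut, and the axes are right-handed (so a half turn about x gives the same grasp; the last joint's range is limited). The gripper opens to 87 mm and grips with 3 to 60 N. Pads are 19 mm wide; open, the fingers measure 117 mm over their backs; the gripper's body (75 mm by 190 mm) begins 51 mm behind the grasp point.
Start: joints at [-87.233, 30.224, 82.088, -0, 67.689, -10.227], TCP at [0.141, -0.609, 0.405] pointing down, gripper open.
Joint ranges: [-176.69, 176.69], [-43.24, 126.21], [12.49, 139.97], [-82, 262], [0, 151.66], [-163.58, 163.58]. Speed limits (degrees/s): [159.86, 159.86, 180, 180, 180, 180].

### API

Orientations are given as a 3x3 rotation matrix whose columns are the frame's x, y, z axes.
In Python, from rig import bot gives the robot as it stands.
- The arm moves only by the shell command python3 -m crank 'ROWS' [OPENING]. ROWS is JSON, a list of rows, each an object with "offset": the shift along the tool's x, y, z in m, a list of three; "spin": the turn about the tool's x in rad. A call has 1 to 12 rows; each row shifts and turns the commanded pose from where the row before left it, along the tool's axes as they then stand; what a row does not reach is not made up. A row lasts 1/10 s, in which the tool goes at most 50 mm and 8.59 degrees, less where a joint would pass 70% of its speed; a pose out of reach is approached as far as the arm can. A call is refused whole if a number of a shift passes 0.05 or a number of a turn 0.15, either way. A call with a gripper value outside its range is refused whole. OPENING is the finger opening in m, from 0 to 0.087, set as the call begins (- or left out, the last holds). The fingers move at their own pace and stop on an object; the grip force is fixed at half the most. Time passes only in rows, so rows that do not move let the fingers close. It gives the time, the measured TCP pose, the force and the opening at its end, in the units of the state.
- bot.read_state(): the state, without advancing time (a new reading comes with each control period).
- bot.capture(name): name is "scene" or "top"; returns a dict with "pixels" (384x512x3 uint8, blue, green, red), "depth" (384x512 float32, m along the optical axis (not along the pixel's ray), 0 where there is no reading), "K" (3x3 intrinsics, pixels), "world_to_cam" (4x4, takes a point from world to camera coordinates). Camera axes: x right, y up, looking along -z (the intrinsics and any distortion apply to the point x, -y, -z); pixel columns grow to the right and rows downward; lengths in m; the calibration is good to about 2 mm. A picture is of the moment at which its call begins.
- bot.hand_in(): hands the job in, once; it reports no verdict.
Trained networks look in a picture, given as the dict that the camera call returned (one of the last four; its "shot" number tells which), for a name from the list of things; names that differ only in an ending like _2 or _b are one class to them, and where a whole thing is asked for, a point or a joint stands for the part that bears it (a point fixed in the world has none). Each returns a list of dicts, best first, with "p" (0 to 1); they miss things now and then, are a little off and sometimes report something else, mostly with a low value. They report only what shows in the picture. A call takes as long as a camera call. They do not tell look-alikes from the thing itself.
- bot.regions_of(label, picture): "region" (384x512 bool, what is visible of it) and "extent" ([centre column, centre row, width, height] in pixels, round what is visible of it).
The state is a dict: "time_s": time; "joint_positions": joint angles; "qvel": joint speeds; "tau": joint torques, N m; "position": TCP position; "tcp_rot": TCP orientation; "force": force on the tool from outside, world axes, zero at the start; "moment": the same for the moment, N m; "opening": opening from 0.0 (shut) to 1.0 (fully open).
Only numpy, scipy, OpenCV 4.12 (cv2) and the standard library are available. Lean on these libraries where they do the work, as an engineer would, in place of code of your own. Each camera call takes 0.05 s, during which the arm holds its last target.

## Working session

There is one attempt and no reset: what is moved stays moved. The work goes in short steps, Python scripts to look and compute and a shell command to move; the robot and the scene stay as the last step left them, time stands still between calls to the robot, and variables do not carry over. Pictures are saved under pics/ and viewed, and the job is handed in when it is done.

```bash
ls; mkdir -p pics
python3 - <<'E'
from rig import bot
import cv2,numpy as np
s=bot.read_state();print(s)
for n in("scene","top"):
    c=bot.capture(n);cv2.imwrite(f"pics/{n}0.png",c["pixels"]);print(c["K"],c["world_to_cam"],c["shot"])
E
```

```text
pics
{'time_s': 0.0, 'joint_positions': array([-8.72322149e+01,  3.02785380e+01,  8.21571296e+01, -9.91809070e-04,
        6.76890215e+01, -1.02259434e+01]), 'qvel': array([-0.0010803 ,  0.02542291, -0.0322977 ,  0.05572034,  0.03271084,
       -0.10880994]), 'tau': array([ 6.40521139e-04, -4.40037560e+01, -1.76592457e+01,  6.34595845e-02,
        5.83136827e-02, -1.55618491e-04]), 'position': array([ 0.14055175, -0.60863272,  0.40377167]), 'tcp_rot': array([[-1.21082045e-04,  9.74393222e-01,  2.24850691e-01],
       [ 2.17292041e-03,  2.24850418e-01, -9.74390870e-01],
       [-9.99997632e-01,  3.70601418e-04, -2.14450427e-03]]), 'force': array([-0.2212812 , -0.51234205, -0.48480935]), 'moment': array([0.00436154, 0.03685358, 0.02384283]), 'opening': 0.997886427345474}
[[359.91920284   0.         253.99133417]
 [  0.         359.91920284 197.51788348]
 [  0.           0.           1.        ]] [[-0.46983931  0.88274886  0.0023396   0.24611306]
 [-0.75015494 -0.40066101  0.52605924  0.31182879]
 [ 0.46531558  0.24540825  0.85044471 -1.28691682]
 [ 0.          0.          0.          1.        ]] 1
[[420.15733816   0.         265.87957808]
 [  0.         420.15733816 183.04777302]
 [  0.           0.           1.        ]] [[-0.00302654 -0.99998784 -0.00389229 -0.02033494]
 [ 0.99330592 -0.00345573  0.1154617  -0.50908033]
 [-0.11547375 -0.00351679  0.99330431 -1.26542429]
 [ 0.          0.          0.          1.        ]] 2
```

View pics/scene0.png

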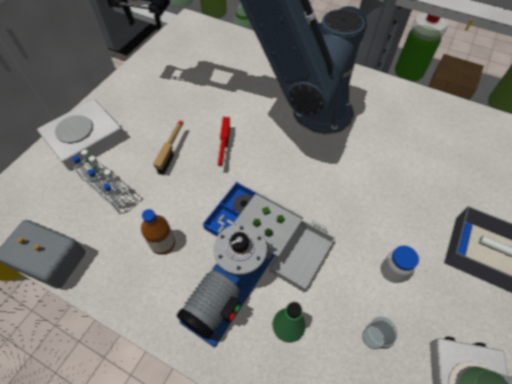

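View pics/top0.png

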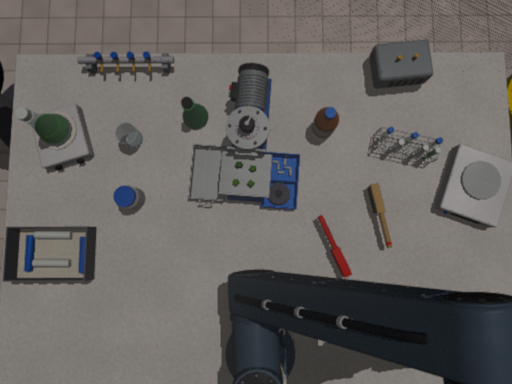

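The top view shows the mill at (248,120), the feed table at (245,175) with four chips, the steel pan on its left at (207,175), and the blue tray on its right at (280,182). Two things could be the brush: the wooden one at (380,213) and the red one at (335,247). The description picks the wooden one.

```bash
cat > h.py <<'E'
from rig import bot
import cv2,numpy as np
def ray(c,u,v,z):
    "world point at pixel on plane z (no distortion)"
    K=c["K"];T=c["world_to_cam"];R=T[:3,:3];t=T[:3,3]
    d=np.linalg.inv(K)@[u,v,1];d=np.array([d[0],-d[1],-d[2]])
    o=-R.T@t;w=R.T@d
    return o+w*(z-o[2])/w[2]
def cloud(c):
    K=c["K"];T=c["world_to_cam"];R=T[:3,:3];t=T[:3,3]
    D=c["depth"];v,u=np.mgrid[:384,:512]
    P=np.stack([(u-K[0,2])/K[0,0]*D,-(v-K[1,2])/K[1,1]*D,-D],-1)
    W=(P-t)@R
    W[D==0]=np.nan
    return W
def proj(c,p):
    K=c["K"];T=c["world_to_cam"];q=T[:3,:3]@np.asarray(p)+T[:3,3]
    return K[0,2]+K[0,0]*q[0]/-q[2],K[1,2]+K[1,1]*-q[1]/-q[2]
E
python3 - <<'E'
from h import *
for n in("top","scene"):
    c=bot.capture(n);W=cloud(c)
    print(n)
    for l in["mill","pan","spares_tray","brush","adjuster","chip0","chip1","flask","jar","bottle","beaker","tube_rack"]:
        for r in bot.regions_of(l,c)[:5]:
            m=r["region"];P=W[m];P=P[~np.isnan(P[:,0])]
            if len(P):print(l,round(r["p"],2),np.round(r["extent"]),np.round(np.median(P,0),3),np.round(np.percentile(P[:,2],[2,98]),3), len(P))
    im=c["pixels"]
    x=(180,50,330,220) if n=="top" else (190,170,340,340)
    a=cv2.resize(im[x[1]:x[3],x[0]:x[2]],None,fx=3.5,fy=3.5,interpolation=cv2.INTER_CUBIC);cv2.imwrite(f"pics/{n}_mill.png",a)
    x=(300,170,420,290) if n=="top" else (130,100,250,190)
    a=cv2.resize(im[x[1]:x[3],x[0]:x[2]],None,fx=4,fy=4,interpolation=cv2.INTER_CUBIC);cv2.imwrite(f"pics/{n}_brush.png",a)
E
```

```text
top
mill 0.58 [245. 133.  54. 142.] [0.627 0.03  0.111] [0.014 0.193] 5543
pan 0.86 [206. 175.  39.  55.] [0.544 0.169 0.003] [-0.002  0.036] 1698
spares_tray 0.83 [278. 181.  39.  57.] [ 0.512 -0.076  0.007] [-0.002  0.036] 1601
brush 0.64 [337. 245.  33.  62.] [ 0.297 -0.228  0.056] [0.011 0.062] 510
brush 0.57 [379. 217.  22.  64.] [ 0.43  -0.362  0.055] [-0.001  0.061] 606
adjuster 0.65 [247. 125.  13.  25.] [0.652 0.031 0.193] [0.155 0.197] 234
adjuster 0.65 [410. 145.  63.  35.] [ 0.617 -0.477  0.071] [-0.003  0.122] 826
chip0 0.51 [240. 166.   5.   5.] [0.555 0.06  0.09 ] [0.086 0.095] 29
chip0 0.47 [193. 113.  30.  32.] [0.712 0.195 0.066] [0.011 0.161] 614
chip1 0.51 [240. 166.   5.   5.] [0.555 0.06  0.09 ] [0.086 0.095] 29
chip1 0.47 [193. 113.  30.  32.] [0.712 0.195 0.066] [0.011 0.161] 614
flask 0.58 [193. 114.  30.  35.] [0.712 0.195 0.067] [0.012 0.161] 618
jar 0.93 [129. 198.  32.  28.] [0.461 0.38  0.097] [0.001 0.104] 649
jar 0.56 [380. 218.  20.  62.] [ 0.43  -0.36   0.056] [0.009 0.061] 516
bottle 0.96 [325. 125.  25.  29.] [ 0.676 -0.193  0.114] [-0.001  0.172] 
[... 1088 characters left out ...]
 10.  16.] [0.506 0.026 0.086] [0.072 0.09 ] 64
chip1 0.53 [269. 235.   3.   7.] [0.565 0.061 0.089] [0.083 0.092] 33
chip1 0.46 [264. 210.  10.  16.] [0.506 0.026 0.086] [0.072 0.09 ] 64
flask 0.8 [287. 322.  35.  34.] [0.745 0.206 0.068] [0.012 0.16 ] 1007
flask 0.47 [256. 223.   7.   7.] [0.553 0.021 0.086] [0.076 0.091] 52
flask 0.25 [167. 149.  27.  62.] [ 0.453 -0.352  0.052] [0.002 0.058] 543
jar 0.72 [398. 266.  37.  40.] [0.488 0.388 0.087] [0.01  0.101] 962
bottle 0.81 [158. 232.  37.  49.] [ 0.706 -0.184  0.108] [0.006 0.169] 1082
beaker 0.67 [379. 330.  33.  36.] [0.649 0.405 0.047] [0.001 0.086] 926
tube_rack 0.65 [104. 184.  54.  65.] [ 0.629 -0.454  0.069] [-0.003  0.118] 1190
```

View pics/top_mill.png

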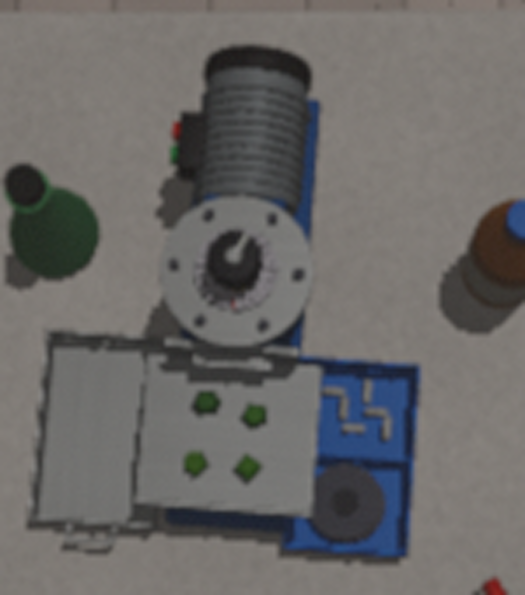

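View pics/top_brush.png

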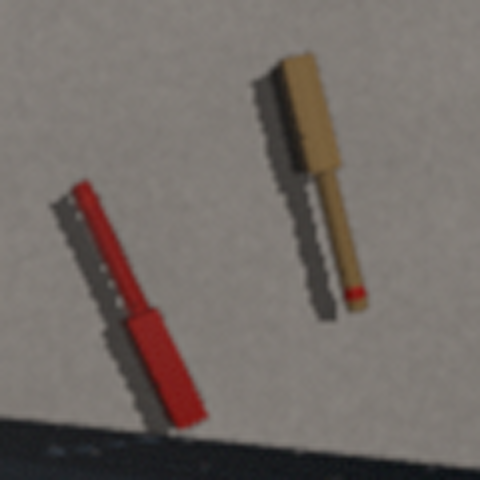

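View pics/scene_mill.png

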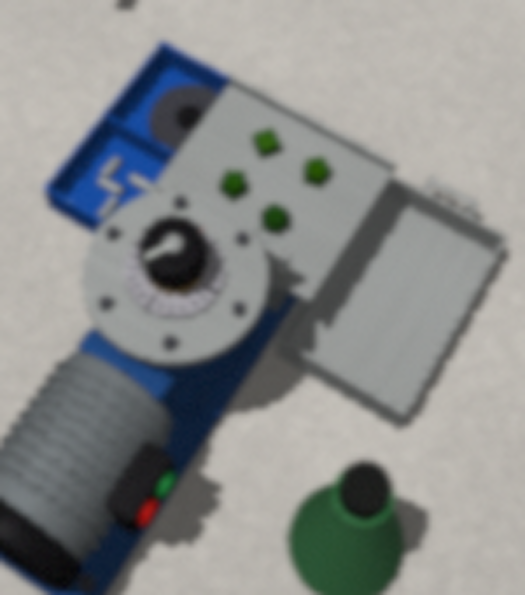

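Crops confirm the choice: the wooden brush has black bristles, with its block at top pixel (378,198) and handle end at (388,244). The red look-alike is at (335,247). The white knob line points away from the robot and slightly right. Next I'll fit the exact geometry.

```bash
cat > fit.py <<'E'
from h import *
def rect(P):
    (c,s,a)=cv2.minAreaRect((P[:,:2]*1000).astype(np.float32));return np.round(c,1),np.round(s,1),round(a,2)
if __name__=="__main__":
  for n in("top","scene"):
    c=bot.capture(n);W=cloud(c).reshape(-1,3);W=W[~np.isnan(W[:,0])]
    near=W[(abs(W[:,0]-.56)<.25)&(abs(W[:,1]-.03)<.2)]
    z=near[:,2]
    T=near[(z>.07)&(z<.08)&(near[:,0]<.6)]
    # biggest component filter
    m=np.median(T,0);T=T[np.linalg.norm(T[:,:2]-m[:2],axis=1)<.105];print(n,"table",len(T),m.round(4),rect(T))
    C=near[(z>.145)&(z<.153)&(near[:,0]>.58)&(near[:,0]<.75)];print("cover",len(C),cv2.minEnclosingCircle((C[:,:2]*1000).astype(np.float32)),rect(C))
    k=near[(z>.188)&(z<.2)];print("knob",len(k),k.mean(0).round(4),cv2.minEnclosingCircle((k[:,:2]*1000).astype(np.float32)))
    for nm,b in(("brush",(.43,-.362,.09)),("red",(.297,-.228,.1))):
      B=W[(np.linalg.norm(W[:,:2]-b[:2],axis=1)<.12)&(W[:,2]>.052)&(W[:,2]<.07)];B=B[np.linalg.norm(B[:,:2]-np.median(B,0)[:2],axis=1)<.1]
      print(nm,len(B),B.mean(0).round(3),rect(B))
      top=B[B[:,2]>.0535]
    # chips: green
    hsv=cv2.cvtColor(c["pixels"],cv2.COLOR_BGR2HSV)
    g=((hsv[...,0]>40)&(hsv[...,0]<75)&(hsv[...,1]>110)).astype(np.uint8)
    nn,lab,st,ce=cv2.connectedComponentsWithStats(g)
    for i in range(1,nn):
        if st[i,4]>12:
            p=ray(c,*ce[i],.083)
            if abs(p[0]-.53)<.1 and abs(p[1]-.05)<.12:print("chip",ce[i].round(1),st[i,4],p.round(4))
    pp=W[(abs(W[:,0]-.53)<.12)&(abs(W[:,1]-.16)<.08)&(W[:,2]>.028)&(W[:,2]<.042)];print("panrim",len(pp),rect(pp), np.percentile(pp,[1,99],axis=0).round(3).tolist())
    pp=W[(abs(W[:,0]-.52)<.12)&(abs(W[:,1]+.07)<.08)&(W[:,2]>.028)&(W[:,2]<.042)];print("trayrim",len(pp),rect(pp))
E
python3 fit.py
```

```text
top table 1807 [0.5287 0.0402 0.075 ] (array([529.8,  41.3]), array([150.1, 129.1]), 85.61)
cover 1008 ((673.3737182617188, 91.58079528808594), 125.39664459228516) (array([654. ,  90.4]), array([126. , 239.2]), 0.93)
knob 181 [0.6543 0.0311 0.1935] ((654.9058227539062, 30.939960479736328), 21.166353225708008)
brush 381 [ 0.43  -0.361  0.057] (array([ 417. , -364.5]), array([173.1,  26.7]), 12.72)
red 399 [ 0.296 -0.232  0.057] (array([ 307.2, -226.5]), array([170.6,  26.1]), 24.25)
chip [238.5 164.2] 13 [0.5596 0.0588 0.083 ]
chip [252.1 168.3] 18 [0.547  0.0185 0.083 ]
chip [235.1 181.9] 22 [0.5065 0.0688 0.083 ]
chip [250.3 183.2] 20 [0.5026 0.0238 0.083 ]
panrim 185 (array([534.7, 158.7]), array([110.2, 187.1]), 85.92) [[0.442, 0.1, 0.028], [0.631, 0.217, 0.04]]
trayrim 179 (array([517.5, -64.6]), array([109.9, 170.4]), 85.67)
scene table 1732 [0.5247 0.05   0.0739] (array([533.2,  41.5]), array([150.6, 123.7]), 85.57)
cover 1494 ((686.3671875, 96.28043365478516), 132.34950256347656) (array([702.1,  80.6]), array([256.2, 124.4]), 48.62)
knob 255 [0.6601 0.0323 0.1926] ((658.4993896484375, 31.551021575927734), 22.425365447998047)
brush 242 [ 0.448 -0.358  0.055] (array([ 429.9, -362.2]), array([158.6,  27.2]), 12.17)
red 240 [ 0.304 -0.23   0.055] (array([ 313.6, -224.7]), array([172.2,  25.9]), 24.73)
chip [265.9 210.2] 22 [0.5056 0.0266 0.083 ]
chip [280.  218.5] 26 [0.5105 0.0714 0.083 ]
chip [256.4 222.2] 24 [0.5501 0.0209 0.083 ]
chip [268.1 232.1] 22 [0.5614 0.0615 0.083 ]
panrim 270 (array([538.6, 150.1]), array([127.7, 187.2]), 85.33) [[0.447, 0.084, 0.028], [0.635, 0.217, 0.037]]
trayrim 163 (array([519.4, -86.4]), array([ 68.9, 174.2]), 83.84)
```

```bash
cat > br.py <<'E'
from h import *
import sys
def brush(n,approx=(.43,-.362)):
    c=bot.capture(n);im=c["pixels"].astype(int)
    h=cv2.cvtColor(c["pixels"],cv2.COLOR_BGR2HSV)
    W=cloud(c)
    m=(np.hypot(W[...,0]-approx[0],W[...,1]-approx[1])<.17)&(h[...,1]>90)&(h[...,0]>8)&(h[...,0]<30)&(W[...,2]>.03)
    v,u=np.nonzero(m)
    Q=np.array([ray(c,a,b,.052) for a,b in zip(u,v)])[:,:2]
    # handle vs block by iterating: PCA
    mu=Q.mean(0);_,_,V=np.linalg.svd(Q-mu);ax=V[0];ax=ax*np.sign(ax[0])
    pe=np.array([-ax[1],ax[0]])
    s=(Q-mu)@ax;t=(Q-mu)@pe
    out=[]
    # width profile
    for a in np.arange(-.12,.1,.01):
        k=(s>=a)&(s<a+.01)
        if k.any(): out.append((round(a,3),int(k.sum()),round((t[k].max()-t[k].min())*1e3),round(t[k].mean()*1e3,1)))
    print(n,len(Q),mu.round(4),np.degrees(np.arctan2(ax[1],ax[0])).round(2),"s",s.min().round(4),s.max().round(4));print(out)
    # origin: front end is +45
    e=mu+ax*(s.max()-.045);print("origin est from front",e.round(4),"from rear",(mu+ax*(s.min()+.151)).round(4),"grip",((mu+ax*((s.max()+s.min())/2+.053-.015))).round(4))
if __name__=="__main__":
    brush("top");brush("scene")
E
python3 br.py
```

```text
top 383 [ 0.427  -0.3639] 12.24 s -0.1135 0.0767
[(np.float64(-0.12), 6, 12, np.float64(-0.4)), (np.float64(-0.11), 3, 9, np.float64(-1.6)), (np.float64(-0.1), 13, 12, np.float64(0.8)), (np.float64(-0.09), 16, 12, np.float64(-0.4)), (np.float64(-0.08), 15, 12, np.float64(0.9)), (np.float64(-0.07), 15, 13, np.float64(0.2)), (np.float64(-0.06), 15, 12, np.float64(-0.7)), (np.float64(-0.05), 14, 11, np.float64(-0.2)), (np.float64(-0.04), 14, 11, np.float64(0.8)), (np.float64(-0.03), 13, 12, np.float64(0.4)), (np.float64(-0.02), 15, 13, np.float64(-1.1)), (np.float64(-0.01), 27, 24, np.float64(-0.5)), (np.float64(-0.0), 29, 25, np.float64(-0.4)), (np.float64(0.01), 28, 23, np.float64(0.1)), (np.float64(0.02), 28, 25, np.float64(0.7)), (np.float64(0.03), 28, 25, np.float64(0.1)), (np.float64(0.04), 29, 25, np.float64(-0.3)), (np.float64(0.05), 28, 25, np.float64(0.0)), (np.float64(0.06), 28, 24, np.float64(0.2)), (np.float64(0.07), 19, 25, np.float64(-0.1))]
origin est from front [ 0.4581 -0.3571] from rear [ 0.4637 -0.3559] grip [ 0.4462 -0.3597]
scene 305 [ 0.4441 -0.3543] 13.76 s -0.12
[... 307 characters left out ...]
float64(-0.0)), (np.float64(-0.05), 9, 11, np.float64(-0.5)), (np.float64(-0.04), 8, 9, np.float64(-0.4)), (np.float64(-0.03), 14, 17, np.float64(-3.0)), (np.float64(-0.02), 19, 23, np.float64(-1.9)), (np.float64(-0.01), 21, 26, np.float64(-0.6)), (np.float64(-0.0), 26, 30, np.float64(1.3)), (np.float64(0.01), 26, 30, np.float64(-0.7)), (np.float64(0.02), 25, 28, np.float64(0.0)), (np.float64(0.03), 24, 28, np.float64(-1.0)), (np.float64(0.04), 27, 31, np.float64(0.1)), (np.float64(0.05), 26, 29, np.float64(-1.3)), (np.float64(0.06), 20, 23, np.float64(3.0)), (np.float64(0.07), 3, 10, np.float64(8.8))]
origin est from front [ 0.471  -0.3477] from rear [ 0.4668 -0.3488] grip [ 0.4544 -0.3518]
```

```bash
python3 -m crank '[{"offset":[0,0.0445,-0.0217],"spin":0},{"offset":[0,0.0445,-0.0217],"spin":0},{"offset":[0,0.0445,-0.0217],"spin":0},{"offset":[0.01,0.0445,-0.0217],"spin":0},{"offset":[0.02,0.0445,-0.0217],"spin":0},{"offset":[0.02,0.0445,-0.0217],"spin":0},{"offset":[0.02,0.0445,-0.0217],"spin":0.01},{"offset":[0.02,0.0445,-0.0217],"spin":0},{"offset":[0,0,0],"spin":0},{"offset":[0,0,0],"spin":0}]' 0.087
python3 - <<'E'
from h import *
s=bot.read_state();print(s["position"],s["tcp_rot"].round(4),s["joint_positions"].round(1))
c=bot.capture("top");a=c["pixels"][130:300,280:480];cv2.imwrite("pics/t1.png",cv2.resize(a,None,fx=3,fy=3,interpolation=cv2.INTER_CUBIC))
c=bot.capture("scene");a=c["pixels"][60:230,100:300];cv2.imwrite("pics/s1.png",cv2.resize(a,None,fx=3,fy=3,interpolation=cv2.INTER_CUBIC))
E
```

```text
time_s: 2.6
position: [0.4393, -0.3674, 0.3195]
tcp_rot: [[-0.001, 0.976, 0.218], [0.0, 0.218, -0.976], [-1.0, -0.001, -0.001]]
force: [-0.1, 0.5, 0.3]
opening: 0.994
[ 0.43932578 -0.36744373  0.31947125] [[-9.000e-04  9.759e-01  2.182e-01]
 [ 5.000e-04  2.182e-01 -9.759e-01]
 [-1.000e+00 -8.000e-04 -7.000e-04]] [-51.1  32.7  94.2  -0.   53.1  26.3]
```

View pics/s1.png

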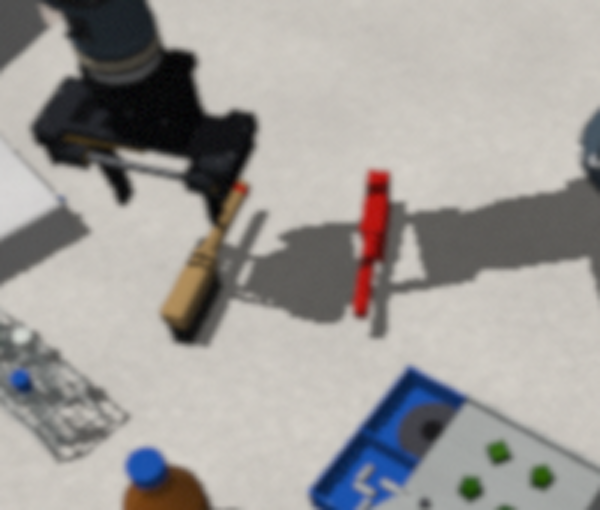

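The arm straddles the brush (block at crop (195,290)), with nothing else underneath. Descending.

```bash
python3 -m crank '[{"offset":[0.02,0.0052,-0.0032],"spin":0},{"offset":[0.03,0.0051,-0.0031],"spin":0},{"offset":[0.03,0,0],"spin":0},{"offset":[0.02,0,0],"spin":0},{"offset":[0,0,0],"spin":0},{"offset":[0,0,0],"spin":0}]' 0.087
```

```text
time_s: 3.3
position: [0.4466, -0.3614, 0.2206]
tcp_rot: [[0.001, 0.977, 0.213], [-0.001, 0.213, -0.977], [-1.0, 0.0, 0.001]]
force: [0.6, -1.2, -0.2]
opening: 1.0
```

```bash
python3 -m crank '[{"offset":[0.0045,0.001,-0.001],"spin":0},{"offset":[0.0045,0.001,-0.001],"spin":0},{"offset":[0,0,0],"spin":0}]' 0.087; python3 -m crank '[{"offset":[0,0,0],"spin":0},{"offset":[0,0,0],"spin":0},{"offset":[0,0,0],"spin":0},{"offset":[0,0,0],"spin":0},{"offset":[0,0,0],"spin":0},{"offset":[0,0,0],"spin":0},{"offset":[0,0,0],"spin":0},{"offset":[0,0,0],"spin":0}]' 0.01
```

```text
time_s: 3.6
position: [0.4488, -0.3575, 0.2112]
tcp_rot: [[0.0, 0.977, 0.215], [-0.0, 0.215, -0.977], [-1.0, 0.0, 0.0]]
force: [-0.1, 0.8, -0.0]
opening: 1.0
time_s: 4.4
position: [0.4487, -0.3576, 0.2109]
tcp_rot: [[-0.0, 0.977, 0.215], [0.0, 0.215, -0.977], [-1.0, -0.0, -0.0]]
force: [0.6, -0.6, 0.4]
opening: 0.358
```

```bash
python3 -m crank '[{"offset":[0,0,0],"spin":0},{"offset":[0,0,0],"spin":0},{"offset":[0,0,0],"spin":0},{"offset":[0,0,0],"spin":0}]' 0.01;python3 -m crank '[{"offset":[-0.02,0,0],"spin":0},{"offset":[-0.04,0,0],"spin":0},{"offset":[-0.04,0,0],"spin":0},{"offset":[0,0,0],"spin":0},{"offset":[0,0,0],"spin":0}]'
python3 - <<'E'
from h import *
for n,b in(("top",(280,480,130,300)),("scene",(100,300,60,230))):
  c=bot.capture(n);a=c["pixels"][b[2]:b[3],b[0]:b[1]];cv2.imwrite(f"pics/{n}2.png",cv2.resize(a,None,fx=3,fy=3,interpolation=cv2.INTER_CUBIC))
E
```

```text
time_s: 4.8
position: [0.4488, -0.3576, 0.2109]
tcp_rot: [[0.0, 0.977, 0.215], [-0.0, 0.215, -0.977], [-1.0, 0.0, 0.0]]
force: [0.2, -0.3, -0.7]
opening: 0.297
time_s: 5.3
position: [0.4487, -0.3575, 0.3117]
tcp_rot: [[0.001, 0.977, 0.215], [-0.001, 0.215, -0.977], [-1.0, 0.001, 0.001]]
force: [0.5, 0.2, -1.6]
opening: 0.292
```

View pics/scene2.png

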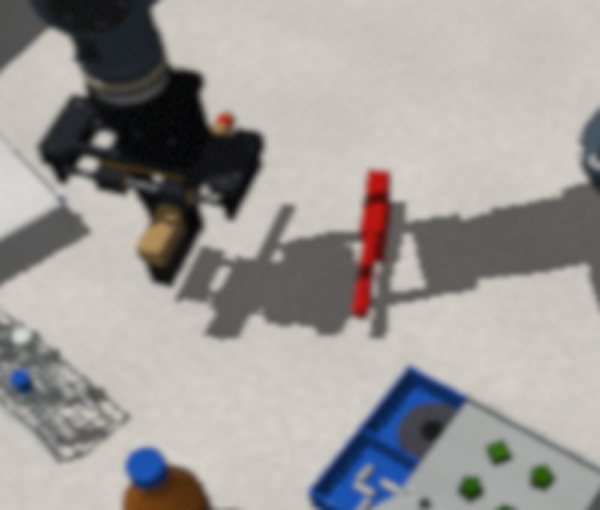

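View pics/top2.png

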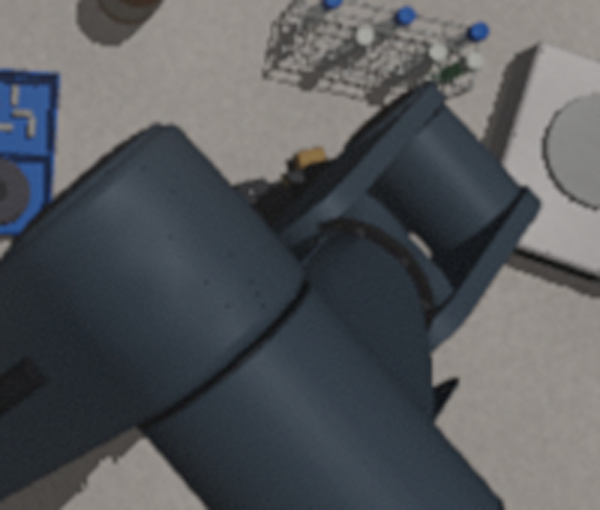

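The brush is held and off the bench (block at scene crop (160,240)). Next: align it to the mill's axes and move behind the chips.

```bash
python3 -m crank '[{"offset":[-0.02,0,0],"spin":0.145},{"offset":[-0.025,0,0],"spin":0.145},{"offset":[0,0.0058,-0.03],"spin":0},{"offset":[0,0.0058,-0.0436],"spin":0},{"offset":[0,0.0058,-0.0436],"spin":0},{"offset":[0,0.0058,-0.0436],"spin":0},{"offset":[0,0.0058,-0.0436],"spin":0},{"offset":[0,0.0058,-0.0436],"spin":0},{"offset":[0,0.0058,-0.0436],"spin":0},{"offset":[0,0.0058,-0.03],"spin":0},{"offset":[0,0,0],"spin":0},{"offset":[0,0,0],"spin":0}]'
python3 - <<'E'
from h import *
s=bot.read_state();R=s["tcp_rot"];p=s["position"];print(np.degrees(np.arctan2(-R[1,2],-R[0,2])))
O=np.array([.6565,.0312]);a=np.radians(-4.5);M=np.array([[np.cos(a),np.sin(a)],[-np.sin(a),np.cos(a)]]);print("mill",M@(p[:2]-O),p[2])
for n,b in(("top",(180,330,50,220)),("scene",(190,340,170,340))):
  c=bot.capture(n);a=c["pixels"][b[2]:b[3],b[0]:b[1]];cv2.imwrite(f"pics/{n}3.png",cv2.resize(a,None,fx=3.5,fy=3.5,interpolation=cv2.INTER_CUBIC))
E
```

```text
time_s: 6.6
position: [0.5182, -0.0396, 0.3544]
tcp_rot: [[-0.003, 0.997, -0.071], [0.0, -0.071, -0.997], [-1.0, -0.003, -0.0]]
force: [-0.5, 0.2, -0.9]
opening: 0.296
85.92732198881174
mill [-0.13232149 -0.08144342] 0.3544288024986094
```

View pics/scene3.png

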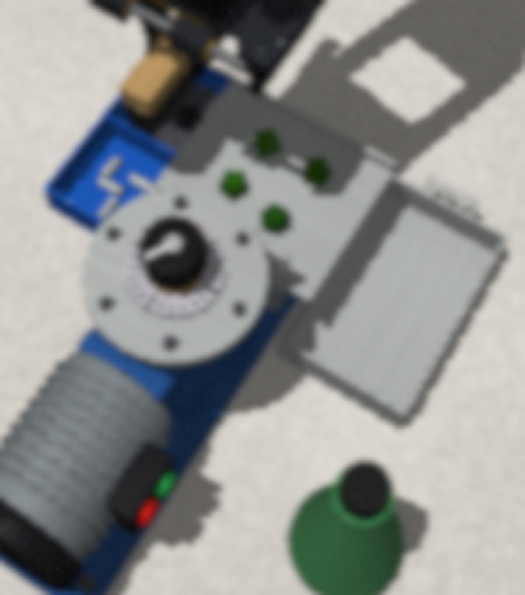

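View pics/top3.png

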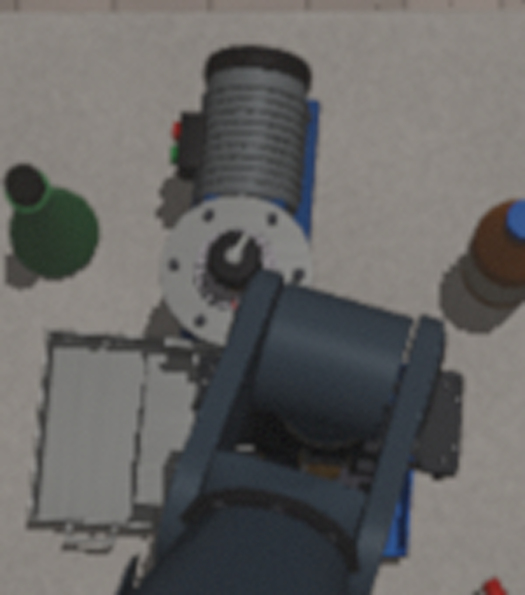

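```bash
python3 -m crank '[{"offset":[0,0.002,-0.026],"spin":0.007},{"offset":[0.02,0,0],"spin":0},{"offset":[0.03,0,0],"spin":0},{"offset":[0.01,0,0],"spin":0},{"offset":[0,0,0],"spin":0},{"offset":[0,0,0],"spin":0}]'
cat > st.py <<'E'
from h import *
import sys
s=bot.read_state();R=s["tcp_rot"];p=s["position"]
O=np.array([.6565,.0312]);a=np.radians(-4.5);M=np.array([[np.cos(a),np.sin(a)],[-np.sin(a),np.cos(a)]])
print("yaw",np.degrees(np.arctan2(-R[1,2],-R[0,2])).round(2),"mill",(M@(p[:2]-O)).round(4),p[2].round(4),"F",s["force"].round(1),"M",s["moment"].round(2),"j",s["joint_positions"].round(0))
if len(sys.argv)>1:
  for n,b in(("top",(180,330,50,220)),("scene",(190,340,170,340))):
    c=bot.capture(n);i=c["pixels"][b[2]:b[3],b[0]:b[1]];cv2.imwrite(f"pics/{n}{sys.argv[1]}.png",cv2.resize(i,None,fx=3.5,fy=3.5,interpolation=cv2.INTER_CUBIC))
  W=cloud(c);h=cv2.cvtColor(c["pixels"],cv2.COLOR_BGR2HSV)
  m=(h[...,1]>90)&(h[...,0]>8)&(h[...,0]<30)&(W[...,2]>.05)&(abs(W[...,0]-.55)<.12)&(abs(W[...,1]-.05)<.17)
  P=W[m];q=(P[:,:2]-O)@M.T
  if len(P):print("brown n",len(P),"x",np.percentile(q[:,0],[2,50,98]).round(3),"y",np.percentile(q[:,1],[2,50,98]).round(3),"z",np.percentile(P[:,2],[2,98]).round(3))
E
python3 st.py 4
```

```text
time_s: 7.3
position: [0.5228, -0.0154, 0.2963]
tcp_rot: [[0.0, 0.997, -0.081], [-0.0, -0.081, -0.997], [-1.0, 0.0, 0.0]]
force: [-0.1, 0.3, -1.4]
opening: 0.295
yaw 85.33 mill [-0.1297 -0.0569] 0.2963 F [-0.1  0.3 -1.4] M [ 0.03 -0.02  0.04] j [-14.  32. 102.  -0.  46.  81.]
brown n 270 x [-0.12  -0.094 -0.07 ] y [-0.082 -0.053 -0.016] z [0.111 0.219]
```

View pics/scene4.png

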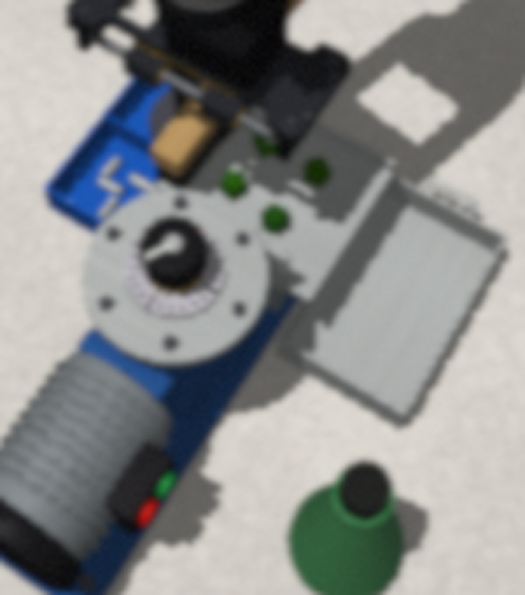

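```bash
python3 -m crank '[{"offset":[0.005,0,0],"spin":0},{"offset":[0.004,0,0],"spin":0},{"offset":[0,0,0],"spin":0}]';python3 st.py; python3 -m crank '[{"offset":[0,0,-0.008],"spin":0},{"offset":[0,0,-0.012],"spin":0},{"offset":[0,0,-0.012],"spin":0},{"offset":[0,0,-0.012],"spin":0},{"offset":[0,0,-0.012],"spin":0},{"offset":[0,0,-0.012],"spin":0}]';python3 st.py 5
```

```text
time_s: 7.7
position: [0.5222, -0.0144, 0.2867]
tcp_rot: [[-0.001, 0.997, -0.08], [0.0, -0.08, -0.997], [-1.0, -0.001, -0.0]]
force: [0.6, -0.2, -0.9]
opening: 0.298
yaw 85.41 mill [-0.1303 -0.056 ] 0.2867 F [ 0.6 -0.2 -0.9] M [ 0.03 -0.02 -0.03] j [-14.  33. 103.   0.  45.  81.]
time_s: 8.3
position: [0.5279, 0.0547, 0.287]
tcp_rot: [[0.0, 0.997, -0.079], [-0.0, -0.079, -0.997], [-1.0, 0.0, 0.0]]
force: [-0.2, -1.3, -0.9]
opening: 0.299
yaw 85.44 mill [-0.13    0.0133] 0.287 F [-0.2 -1.3 -0.9] M [-0.08 -0.   -0.  ] j [ -6.  33. 102.  -0.  45.  88.]
brown n 265 x [-0.137 -0.099 -0.071] y [-0.009  0.018  0.036] z [0.099 0.209]
```

View pics/scene5.png

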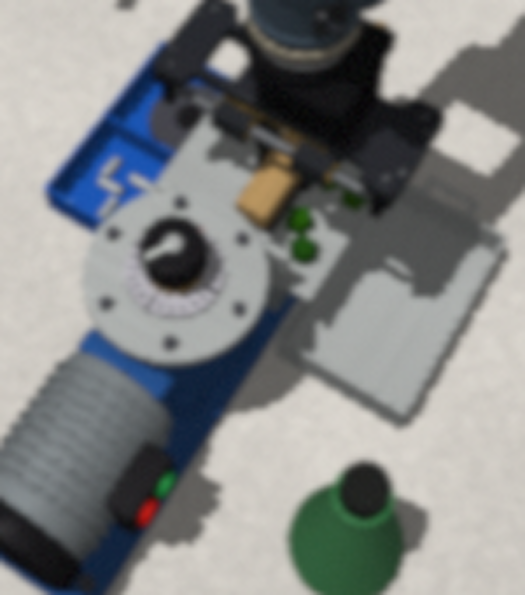

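Chips are moving ahead of the bristles (crop (302,218), (305,248), (352,195)). Continuing over the edge.

```bash
python3 -m crank '[{"offset":[0,0,-0.012],"spin":0},{"offset":[0,0,-0.012],"spin":0},{"offset":[0,0,-0.012],"spin":0},{"offset":[0,0,-0.012],"spin":0},{"offset":[0,0,-0.012],"spin":0},{"offset":[0,0,-0.012],"spin":0},{"offset":[0,0,-0.010],"spin":0},{"offset":[0,0,0],"spin":0},{"offset":[0,0,0],"spin":0}]';python3 st.py 6
```

```text
time_s: 9.3
position: [0.5344, 0.1353, 0.2869]
tcp_rot: [[-0.0, 0.997, -0.079], [-0.0, -0.079, -0.997], [-1.0, -0.0, 0.0]]
force: [0.1, -0.1, -1.6]
opening: 0.296
yaw 85.45 mill [-0.1299  0.0942] 0.2869 F [ 0.1 -0.1 -1.6] M [0.06 0.04 0.03] j [ 3. 34. 99. -0. 47. 97.]
brown n 308 x [-0.138 -0.1   -0.07 ] y [0.065 0.095 0.111] z [0.089 0.209]
```

View pics/scene6.png

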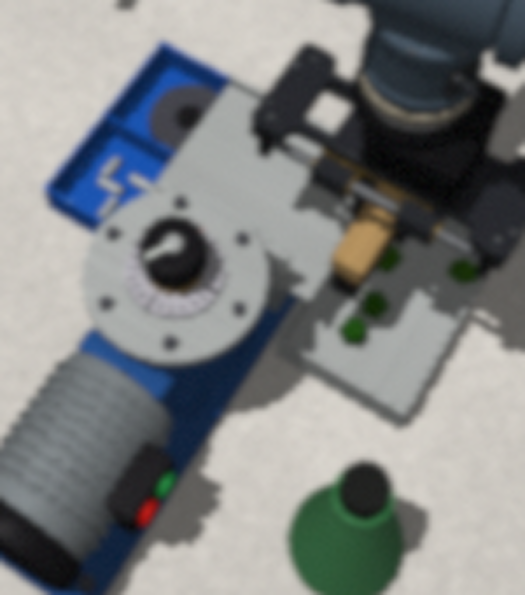

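View pics/top6.png

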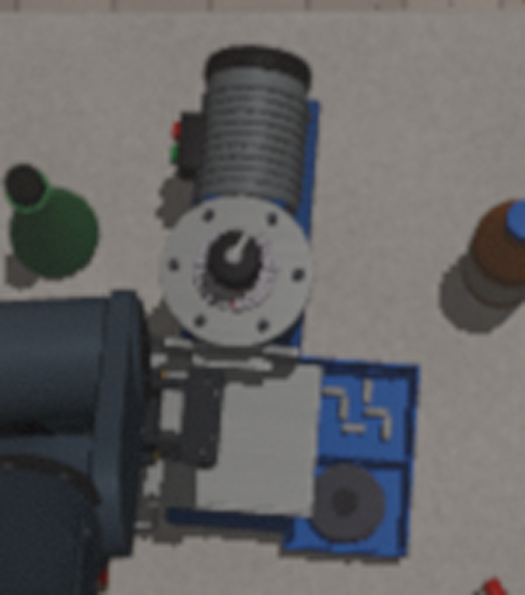

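All four chips now show in the pan: scene crop (388,258), (463,270), (375,303), (355,330). I'll lift, carry the brush back and recheck.

```bash
python3 -m crank '[{"offset":[-0.035,0,0],"spin":0},{"offset":[-0.05,0,0],"spin":0},{"offset":[0,0,0],"spin":0},{"offset":[0,-0.0042,0.03],"spin":0},{"offset":[0,-0.0042,0.045],"spin":0},{"offset":[0,-0.0042,0.045],"spin":0},{"offset":[0,-0.0042,0.045],"spin":0},{"offset":[0,-0.0042,0.045],"spin":0},{"offset":[0,-0.0042,0.045],"spin":0},{"offset":[0,-0.0042,0.045],"spin":0},{"offset":[0,-0.0042,0.045],"spin":0},{"offset":[0,-0.0042,0.045],"spin":0}]';python3 st.py 7
```

```text
time_s: 10.6
position: [0.4643, -0.2527, 0.3714]
tcp_rot: [[-0.001, 0.997, -0.081], [0.001, -0.081, -0.997], [-1.0, -0.001, -0.001]]
force: [-0.4, 0.1, -1.7]
opening: 0.294
yaw 85.33 mill [-0.1693 -0.2981] 0.3714 F [-0.4  0.1 -1.7] M [-0.03 -0.06  0.05] j [-41.  25.  98.   0.  57.  54.]
brown n 2 x [0.01  0.011 0.012] y [0.016 0.018 0.02 ] z [0.159 0.172]
```

View pics/scene7.png

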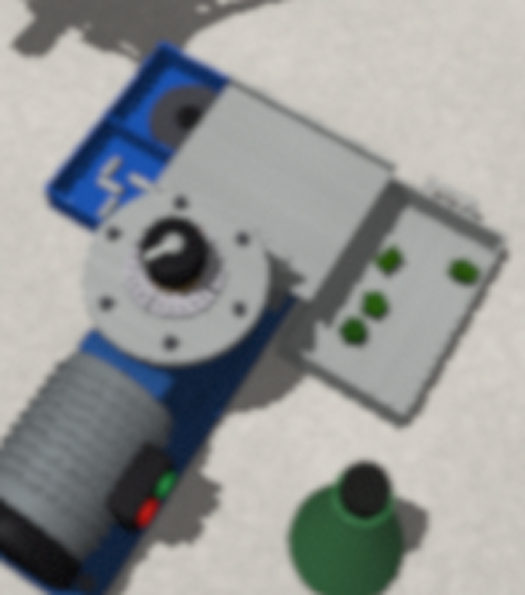

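View pics/top7.png

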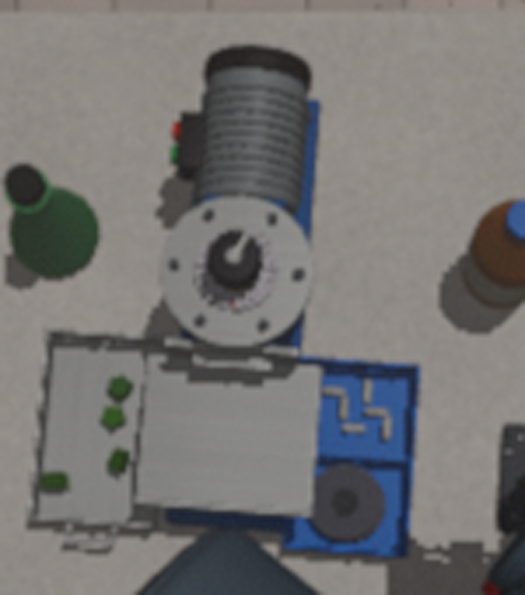

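All four chips lie inside the pan, at top crop (120,388), (113,418), (118,460), (54,481), and the table is empty. Setting the brush down.

```bash
python3 -m crank '[{"offset":[0.02,-0.004,0.04],"spin":0},{"offset":[0.02,0,0.04],"spin":0},{"offset":[0.02,0,0],"spin":0},{"offset":[0,0,0],"spin":0},{"offset":[0,0,0],"spin":0}]';python3 st.py
```

```text
time_s: 11.2
position: [0.4547, -0.3293, 0.3113]
tcp_rot: [[-0.002, 0.997, -0.08], [0.002, -0.08, -0.997], [-1.0, -0.002, -0.002]]
force: [-0.4, 0.4, -1.1]
opening: 0.295
yaw 85.39 mill [-0.1729 -0.3753] 0.3113 F [-0.4  0.4 -1.1] M [-0.01 -0.02 -0.03] j [-47.  33.  96.   0.  51.  47.]
```

```bash
python3 -m crank '[{"offset":[0.03,0,0],"spin":0},{"offset":[0.03,0,0],"spin":0},{"offset":[0.025,0,0],"spin":0},{"offset":[0.01,0,0],"spin":0},{"offset":[0,0,0],"spin":0},{"offset":[0,0,0],"spin":0}]';python3 st.py
```

```text
time_s: 11.8
position: [0.4558, -0.3301, 0.2182]
tcp_rot: [[0.001, 0.997, -0.079], [-0.002, -0.079, -0.997], [-1.0, 0.002, 0.001]]
force: [-0.3, -0.3, -0.7]
opening: 0.295
yaw 85.44 mill [-0.1718 -0.3759] 0.2182 F [-0.3 -0.3 -0.7] M [ 0.03 -0.01  0.  ] j [-47.  41.  99.   0.  40.  47.]
```

```bash
python3 -m crank '[{"offset":[0.003,0,0],"spin":0},{"offset":[0.002,0,0],"spin":0},{"offset":[0.0015,0,0],"spin":0},{"offset":[0,0,0],"spin":0},{"offset":[0,0,0],"spin":0}]';python3 st.py
```

```text
time_s: 12.3
position: [0.4553, -0.3303, 0.2109]
tcp_rot: [[0.001, 0.997, -0.08], [-0.001, -0.08, -0.997], [-1.0, 0.001, 0.001]]
force: [0.6, -1.2, 1.9]
opening: 0.296
yaw 85.4 mill [-0.1722 -0.3762] 0.2109 F [ 0.6 -1.2  1.9] M [0.07 0.01 0.02] j [-47.  42.  99.   0.  39.  47.]
```

Contact (Fz rose by about 3 N). Releasing, then lifting straight up.

```bash
python3 -m crank '[{"offset":[0,0,0],"spin":0},{"offset":[0,0,0],"spin":0},{"offset":[0,0,0],"spin":0},{"offset":[0,0,0],"spin":0},{"offset":[0,0,0],"spin":0},{"offset":[0,0,0],"spin":0}]' 0.07
python3 -m crank '[{"offset":[-0.02,0,0],"spin":0},{"offset":[-0.03,0,0],"spin":0},{"offset":[-0.05,0,0],"spin":0},{"offset":[-0.05,0,0],"spin":0},{"offset":[-0.02,0,0],"spin":0},{"offset":[0,0,0],"spin":0}]' 0.087
python3 st.py
python3 - <<'E'
from h import *
c=bot.capture("top");O=np.array([.6565,.0312])
a=np.radians(-4.5);M=np.array([[np.cos(a),np.sin(a)],[-np.sin(a),np.cos(a)]])
i=c["pixels"][110:140,230:265];cv2.imwrite("pics/knob.png",cv2.resize(i,None,fx=16,fy=16,interpolation=cv2.INTER_CUBIC))
s=bot.capture("scene");cv2.imwrite("pics/sc8.png",s["pixels"])
for c,n in((c,"top"),(s,"scene")):
    u,v=proj(c,[*O,.194]);g=c["pixels"].min(2);W=cloud(c)
    k=W[(abs(W[...,2]-.193)<.006)&(np.hypot(*(W[...,:2]-O).transpose(2,0,1))<.04)];ctr=(k[:,:2].max(0)+k[:,:2].min(0))/2
    # bright pixels within 19mm of centre on plane
    pts=[];w=[]
    for vv in range(int(v)-12,int(v)+13):
        for uu in range(int(u)-12,int(u)+13):
            p=ray(c,uu,vv,.194)[:2]-ctr
            if np.hypot(*p)<.0195: pts.append(M@p);w.append(max(0,float(g[vv,uu])-70))
    pts=np.array(pts);w=np.array(w);m=(pts*w[:,None]).sum(0)/w.sum()
    ang=np.arctan2(m[1],m[0]);print(n,ctr.round(4),len(k),m.round(4),"adjuster est",np.mod(ang-np.pi,2*np.pi).round(3))
E
```

```text
time_s: 12.9
position: [0.4551, -0.3301, 0.2104]
tcp_rot: [[-0.0, 0.997, -0.08], [0.0, -0.08, -0.997], [-1.0, -0.0, -0.0]]
force: [0.2, -1.0, 0.4]
opening: 0.746
time_s: 13.5
position: [0.4558, -0.3307, 0.3845]
tcp_rot: [[0.006, 0.997, -0.08], [-0.007, -0.08, -0.997], [-1.0, 0.007, 0.006]]
force: [-0.9, 0.2, -0.9]
opening: 0.995
yaw 85.41 mill [-0.1716 -0.3765] 0.3845 F [-0.9  0.2 -0.9] M [ 0.04  0.05 -0.01] j [-47.  27.  92.   0.  60.  47.]
top [0.6553 0.0315] 190 [ 0.0052 -0.0028] adjuster est 2.652
scene [0.6593 0.0322] 269 [ 0.0028 -0.0031] adjuster est 2.317
```

View pics/sc8.png

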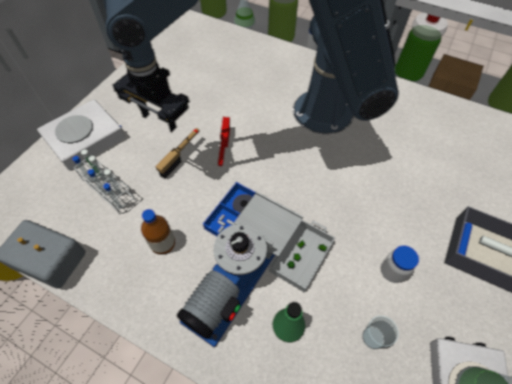

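View pics/knob.png

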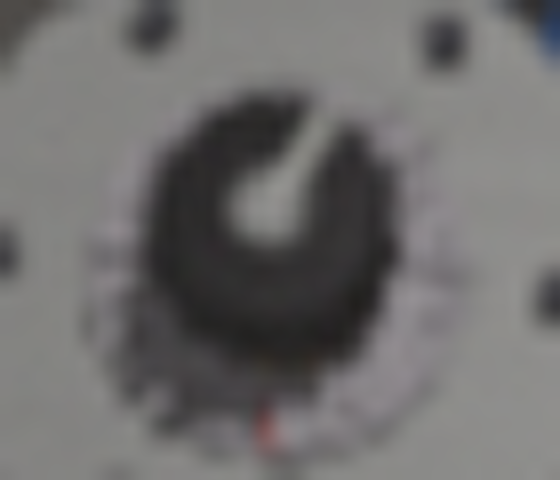

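The brush stands on the bench at scene (178,155), clear of everything. The knob line is roughly 2.7 rad from seated. Moving over the knob, then winding the wrist back so one grip covers the whole turn.

```bash
python3 -m crank '[{"offset":[-0.01,0.019,-0.0419],"spin":0},{"offset":[-0.005,0.019,-0.0419],"spin":0},{"offset":[0,0.019,-0.0419],"spin":0},{"offset":[0,0.019,-0.0419],"spin":0},{"offset":[0,0.019,-0.0419],"spin":0},{"offset":[0,0.019,-0.0419],"spin":0},{"offset":[0,0.019,-0.0419],"spin":0},{"offset":[0,0.019,-0.0419],"spin":0},{"offset":[0,0.019,-0.0419],"spin":0},{"offset":[0,0,0],"spin":-0.14},{"offset":[0,0,0],"spin":-0.14},{"offset":[0,0,0],"spin":-0.14}]' 0.087
python3 -m crank '[{"offset":[0,0,0],"spin":-0.145},{"offset":[0,0,0],"spin":-0.145},{"offset":[0,0,0],"spin":-0.145},{"offset":[0,0,0],"spin":-0.145},{"offset":[0,0,0],"spin":-0.145},{"offset":[0,0,0],"spin":-0.145},{"offset":[0,0,0],"spin":-0.145},{"offset":[0,0,0],"spin":-0.145},{"offset":[0,0,0],"spin":-0.145},{"offset":[0,0,0],"spin":-0.145},{"offset":[0,0,0],"spin":-0.145},{"offset":[0,0,0],"spin":-0.145}]'
python3 -m crank '[{"offset":[0,0,0],"spin":-0.145},{"offset":[0,0,0],"spin":-0.145},{"offset":[0,0,0],"spin":-0.145},{"offset":[0,0,0],"spin":-0.145},{"offset":[0,0,0],"spin":0},{"offset":[0,0,0],"spin":0}]';python3 st.py
```

```text
time_s: 14.8
position: [0.6554, 0.033, 0.392]
tcp_rot: [[-0.006, 0.94, 0.34], [0.001, 0.34, -0.94], [-1.0, -0.005, -0.003]]
force: [0.1, 0.6, 0.0]
opening: 1.0
time_s: 16.0
position: [0.6553, 0.0321, 0.3922]
tcp_rot: [[-0.006, -0.492, 0.87], [0.001, 0.87, 0.492], [-1.0, 0.003, -0.005]]
force: [0.1, 0.8, 0.1]
opening: 1.0
time_s: 16.6
position: [0.6555, 0.0321, 0.3934]
tcp_rot: [[-0.004, -0.885, 0.466], [0.001, 0.466, 0.885], [-1.0, 0.004, -0.001]]
force: [0.2, -0.1, -0.7]
opening: 1.003
yaw -117.78 mill [-0.0011  0.0008] 0.3934 F [ 0.2 -0.1 -0.7] M [ 0.04 -0.2  -0.04] j [ -7.  33.  78.   0.  69. -69.]
```

```bash
python3 -m crank '[{"offset":[0.015,-0.0013,0.0003],"spin":0},{"offset":[0.015,0,0],"spin":0},{"offset":[0.01,0,0],"spin":0},{"offset":[0.005,0,0],"spin":0},{"offset":[0,0,0],"spin":0},{"offset":[0,0,0],"spin":0}]';python3 st.py
```

```text
time_s: 17.2
position: [0.6573, 0.0317, 0.3506]
tcp_rot: [[0.001, -0.886, 0.464], [-0.0, 0.464, 0.886], [-1.0, -0.001, 0.0]]
force: [-0.2, -0.0, 0.8]
opening: 0.999
yaw -117.62 mill [0.0008 0.0006] 0.3506 F [-0.2 -0.   0.8] M [ 0.06 -0.15 -0.01] j [ -7.  36.  80.   0.  64. -69.]
```

```bash
python3 -m crank '[{"offset":[0.0035,0,0],"spin":0},{"offset":[0,0,0],"spin":0},{"offset":[0,0,0],"spin":0},{"offset":[0,0,0],"spin":0},{"offset":[0,0,0],"spin":0},{"offset":[0,0,0],"spin":0},{"offset":[0,0,0],"spin":0},{"offset":[0,0,0],"spin":0},{"offset":[0,0,0],"spin":0},{"offset":[0,0,0],"spin":0},{"offset":[0,0,0],"spin":0},{"offset":[0,0,0],"spin":0}]' 0.02;python3 st.py 9
```

```text
time_s: 18.4
position: [0.6573, 0.0322, 0.3471]
tcp_rot: [[0.001, -0.886, 0.463], [0.001, 0.463, 0.886], [-1.0, -0.0, 0.001]]
force: [2.1, 4.0, 0.8]
opening: 0.476
yaw -117.61 mill [0.0007 0.001 ] 0.3471 F [2.1 4.  0.8] M [ 0.7  -0.42 -0.05] j [ -7.  36.  80.   0.  63. -69.]
brown n 68 x [-0.006  0.002  0.013] y [-0.019  0.016  0.058] z [0.253 0.281]
```

View pics/scene9.png

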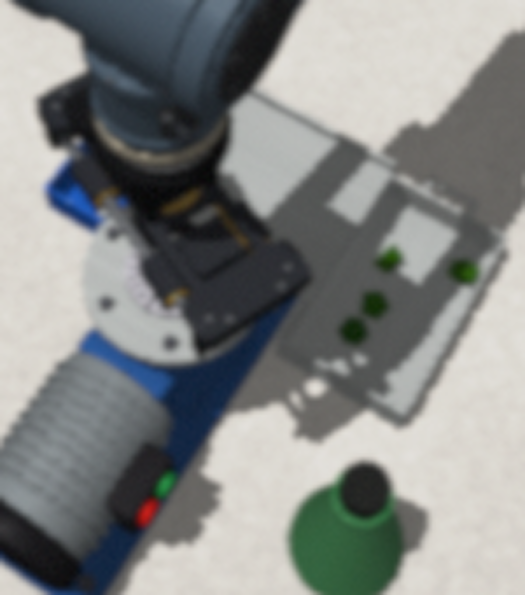

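Knob gripped (opening 41 mm). Turning clockwise.

```bash
python3 -m crank '[{"offset":[0,0,0.0005],"spin":0.05},{"offset":[0,0,0],"spin":0.1},{"offset":[0,0,0],"spin":0.1},{"offset":[0,0,0],"spin":0.1},{"offset":[0,0,0],"spin":0.1},{"offset":[0,0,0],"spin":0.1},{"offset":[0,0,0],"spin":0.1},{"offset":[0,0,0],"spin":0.1},{"offset":[0,0,0],"spin":0.1},{"offset":[0,0,0],"spin":0.1},{"offset":[0,0,0],"spin":0.1},{"offset":[0,0,0],"spin":0.1}]';python3 st.py
python3 -m crank '[{"offset":[0,0,0],"spin":0.1},{"offset":[0,0,0],"spin":0.1},{"offset":[0,0,0],"spin":0.1},{"offset":[0,0,0],"spin":0.1},{"offset":[0,0,0],"spin":0.1},{"offset":[0,0,0],"spin":0.1},{"offset":[0,0,0],"spin":0.1},{"offset":[0,0,0],"spin":0.1},{"offset":[0,0,0],"spin":0.1},{"offset":[0,0,0],"spin":0.1},{"offset":[0,0,0],"spin":0.1},{"offset":[0,0,0],"spin":0.1}]';python3 st.py
```

```text
time_s: 19.7
position: [0.6573, 0.0322, 0.3471]
tcp_rot: [[0.0, 0.065, 0.998], [-0.0, 0.998, -0.065], [-1.0, -0.0, 0.0]]
force: [1.7, 2.5, 1.6]
opening: 0.474
yaw 176.29 mill [0.0007 0.0011] 0.3471 F [1.7 2.5 1.6] M [ 0.57 -0.35  0.09] j [-7. 36. 80. -0. 63. -3.]
time_s: 20.9
position: [0.6573, 0.0322, 0.3471]
tcp_rot: [[-0.0, 0.954, 0.301], [0.0, 0.301, -0.954], [-1.0, -0.0, -0.0]]
force: [0.9, 2.7, -0.3]
opening: 0.472
yaw 107.53 mill [0.0007 0.0011] 0.3471 F [ 0.9  2.7 -0.3] M [ 0.59 -0.21  0.03] j [-7. 36. 80.  0. 63. 66.]
```

```bash
python3 -m crank '[{"offset":[0,0,0],"spin":0.05},{"offset":[0,0,0],"spin":0.05},{"offset":[0,0,0],"spin":0.05},{"offset":[0,0,0],"spin":0.05}]';python3 st.py
python3 -m crank '[{"offset":[0,0,0],"spin":0.05},{"offset":[0,0,0],"spin":0.05}]';python3 st.py
python3 -m crank '[{"offset":[0,0,0],"spin":0.04},{"offset":[0,0,0],"spin":0.04}]';python3 st.py
```

```text
time_s: 21.3
position: [0.6573, 0.0323, 0.3471]
tcp_rot: [[-0.0, 0.994, 0.108], [0.0, 0.108, -0.994], [-1.0, -0.0, -0.0]]
force: [0.2, 2.6, 1.1]
opening: 0.474
yaw 96.19 mill [0.0007 0.0011] 0.3471 F [0.2 2.6 1.1] M [ 0.59 -0.2   0.06] j [-7. 36. 80.  0. 63. 77.]
time_s: 21.5
position: [0.6573, 0.0323, 0.3471]
tcp_rot: [[-0.0, 1.0, 0.008], [0.0, 0.008, -1.0], [-1.0, -0.0, -0.0]]
force: [0.9, 3.6, 0.7]
opening: 0.475
yaw 90.45 mill [0.0007 0.0011] 0.3471 F [0.9 3.6 0.7] M [ 0.69 -0.14  0.08] j [-7. 36. 80.  0. 63. 83.]
time_s: 21.7
position: [0.6566, 0.0325, 0.3471]
tcp_rot: [[-0.003, 0.998, -0.068], [-0.001, -0.068, -0.998], [-1.0, -0.003, 0.001]]
force: [-1.4, 2.9, 2.9]
opening: 0.477
yaw 86.09 mill [-0.      0.0013] 0.3471 F [-1.4  2.9  2.9] M [0.72 0.32 0.89] j [-7. 36. 80. -0. 64. 87.]
```

The stop is reached: Mz jumped from 0.08 to 0.89 N m after about 155°, which matches the picture. Pressing slightly further to seat it.

```bash
python3 -m crank '[{"offset":[0,0,0],"spin":0.03},{"offset":[0,0,0],"spin":0}]';python3 st.py
python3 -m crank '[{"offset":[0,0,0],"spin":0.04},{"offset":[0,0,0],"spin":0}]';python3 st.py
python3 -m crank '[{"offset":[0,0,0],"spin":0},{"offset":[0,0,0],"spin":0}]';python3 st.py
```

```text
time_s: 21.9
position: [0.6562, 0.0326, 0.3471]
tcp_rot: [[-0.004, 0.995, -0.097], [-0.0, -0.097, -0.995], [-1.0, -0.004, 0.001]]
force: [-3.3, 3.6, 4.2]
opening: 0.474
yaw 84.42 mill [-0.0004  0.0013] 0.3471 F [-3.3  3.6  4.2] M [0.63 0.62 0.71] j [-7. 36. 80. -0. 64. 89.]
time_s: 22.1
position: [0.6562, 0.0325, 0.347]
tcp_rot: [[-0.004, 0.99, -0.138], [0.0, -0.138, -0.99], [-1.0, -0.004, 0.0]]
force: [-3.4, 3.1, 4.4]
opening: 0.477
yaw 82.05 mill [-0.0004  0.0013] 0.347 F [-3.4  3.1  4.4] M [0.69 0.62 0.45] j [-7. 36. 80. -0. 64. 91.]
time_s: 22.3
position: [0.6562, 0.0325, 0.3471]
tcp_rot: [[-0.004, 0.99, -0.138], [0.0, -0.138, -0.99], [-1.0, -0.004, 0.0]]
force: [-3.9, 4.2, 4.7]
opening: 0.476
yaw 82.07 mill [-0.0004  0.0013] 0.3471 F [-3.9  4.2  4.7] M [0.71 0.66 0.46] j [-7. 36. 80. -0. 64. 91.]
```

It has slipped at the stop, so it is seated. Unwinding in small steps to find where the torque vanishes.

```bash
for i in 1 ; do python3 -m crank '[{"offset":[0,0,0],"spin":-0.01},{"offset":[0,0,0],"spin":0}]';python3 st.py; done
python3 -m crank '[{"offset":[0,0,0],"spin":-0.01},{"offset":[0,0,0],"spin":0}]';python3 st.py
python3 -m crank '[{"offset":[0,0,0],"spin":-0.01},{"offset":[0,0,0],"spin":0}]';python3 st.py
python3 -m crank '[{"offset":[0,0,0],"spin":-0.02},{"offset":[0,0,0],"spin":0}]';python3 st.py
```

```text
time_s: 22.5
position: [0.6562, 0.0324, 0.347]
tcp_rot: [[-0.004, 0.992, -0.13], [0.001, -0.13, -0.992], [-1.0, -0.004, -0.0]]
force: [-3.8, 3.0, 4.8]
opening: 0.475
yaw 82.54 mill [-0.0004  0.0012] 0.347 F [-3.8  3.   4.8] M [0.67 0.67 0.05] j [-7. 36. 80.  0. 64. 91.]
time_s: 22.7
position: [0.6562, 0.0324, 0.3471]
tcp_rot: [[-0.004, 0.993, -0.12], [0.001, -0.12, -0.993], [-1.0, -0.004, -0.0]]
force: [-3.8, 4.2, 3.8]
opening: 0.47
yaw 83.1 mill [-0.0004  0.0012] 0.3471 F [-3.8  4.2  3.8] M [ 0.64  0.58 -0.01] j [-7. 36. 80.  0. 64. 90.]
time_s: 22.9
position: [0.6562, 0.0324, 0.347]
tcp_rot: [[-0.004, 0.994, -0.11], [0.001, -0.11, -0.994], [-1.0, -0.004, -0.0]]
force: [-3.0, 3.7, 3.8]
opening: 0.475
yaw 83.67 mill [-0.0004  0.0011] 0.347 F [-3.   3.7  3.8] M [0.66 0.59 0.03] j [-7. 36. 80.  0. 64. 89.]
time_s: 23.1
position: [0.6562, 0.0324, 0.347]
tcp_rot: [[-0.004, 0.996, -0.09], [0.001, -0.09, -0.996], [-1.0, -0.004, -0.0]]
force: [-3.5, 3.5, 4.6]
opening: 0.475
yaw 84.83 mill [-0.0004  0.0011] 0.347 F [-3.5  3.5  4.6] M [0.58 0.67 0.1 ] j [-7. 36. 80.  0. 64. 88.]
```

```bash
python3 -m crank '[{"offset":[0,0,0],"spin":-0.1},{"offset":[0,0,0],"spin":-0.1},{"offset":[0,0,0],"spin":-0.1},{"offset":[0,0,0],"spin":-0.1},{"offset":[0,0,0],"spin":-0.1},{"offset":[0,0,0],"spin":-0.1},{"offset":[0,0,0],"spin":-0.1},{"offset":[0,0,0],"spin":-0.1},{"offset":[0,0,0],"spin":-0.1},{"offset":[0,0,0],"spin":-0.1},{"offset":[0,0,0],"spin":-0.1},{"offset":[0,0,0],"spin":-0.1}]'
python3 -m crank '[{"offset":[0,0,0],"spin":-0.1},{"offset":[0,0,0],"spin":-0.1},{"offset":[0,0,0],"spin":-0.1},{"offset":[0,0,0],"spin":-0.03},{"offset":[0,0,0],"spin":0},{"offset":[0,0,0],"spin":0},{"offset":[0,0,0],"spin":0}]'; python3 st.py 10
```

```text
time_s: 24.3
position: [0.6569, 0.0311, 0.3471]
tcp_rot: [[-0.002, 0.442, 0.897], [-0.002, 0.897, -0.442], [-1.0, -0.003, -0.001]]
force: [-2.0, 0.2, 2.3]
opening: 0.475
time_s: 25.0
position: [0.6573, 0.0311, 0.3471]
tcp_rot: [[-0.001, 0.131, 0.991], [-0.003, 0.991, -0.131], [-1.0, -0.003, -0.0]]
force: [-1.9, -5.8, 3.2]
opening: 0.475
yaw 172.45 mill [ 0.0008 -0.0001] 0.3471 F [-1.9 -5.8  3.2] M [-0.97  0.23 -0.02] j [-7. 36. 80. -0. 63.  1.]
brown n 24 x [-0.023 -0.021  0.014] y [-0.01   0.026  0.036] z [0.165 0.266]
```

View pics/scene10.png

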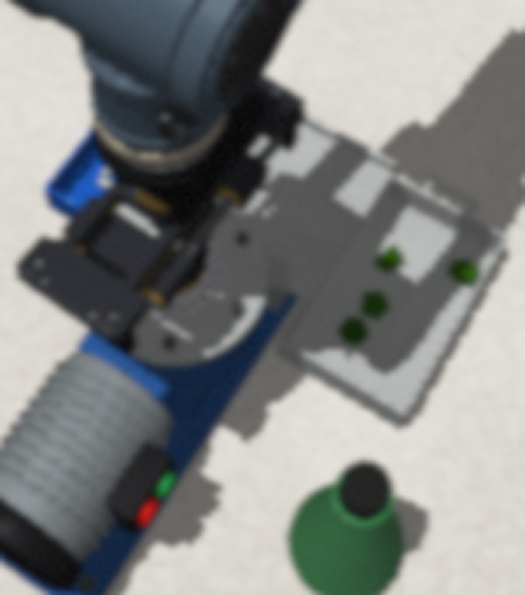

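View pics/top10.png

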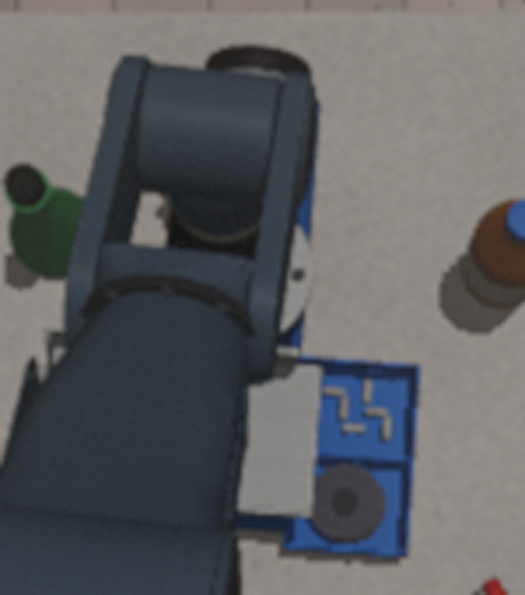

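Chips are still in the pan (scene crop (388,258), (463,270), (375,303), (353,330)), but the gripper hides the knob. With plenty of time left, I'll let go, check the mark, and regrip.

```bash
python3 -m crank '[{"offset":[0,0,0],"spin":0},{"offset":[0,0,0],"spin":0},{"offset":[0,0,0],"spin":0},{"offset":[0,0,0],"spin":0},{"offset":[0,0,0],"spin":0},{"offset":[0,0,0],"spin":0},{"offset":[0,0,0],"spin":0},{"offset":[0,0,0],"spin":0}]' 0.087; python3 st.py
python3 -m crank '[{"offset":[-0.02,0,0],"spin":0},{"offset":[-0.03,0,0],"spin":0},{"offset":[-0.02,0,0],"spin":0},{"offset":[0,-0.03,-0.03],"spin":0},{"offset":[0,-0.03,-0.03],"spin":0},{"offset":[0,-0.03,-0.03],"spin":0},{"offset":[0,-0.03,-0.03],"spin":0},{"offset":[0,-0.03,-0.03],"spin":0},{"offset":[0,0,0],"spin":0},{"offset":[0,0,0],"spin":0}]'; python3 st.py 11
cat > mark.py <<'E'
from h import *
O=np.array([.6565,.0312]);a=np.radians(-4.5);M=np.array([[np.cos(a),np.sin(a)],[-np.sin(a),np.cos(a)]])
for n,ctr in(("top",(.655,.0311)),("scene",(.659,.0318))):
    c=bot.capture(n);ctr=np.array(ctr);u,v=map(int,proj(c,[*ctr,.194]))
    i=c["pixels"][v-17:v+18,u-17:u+18];cv2.imwrite(f"pics/knob_{n}_{c['shot']}.png",cv2.resize(i,None,fx=14,fy=14,interpolation=cv2.INTER_CUBIC));print(c['shot'])
    g=c["pixels"].min(2).astype(float)
    # mean brightness along rays 8..18 mm, mill angles
    best=[]
    for d in range(0,360,3):
        t=np.radians(d);val=[]
        for r in np.linspace(.005,.018,14):
            p=ctr+M.T@(r*np.array([np.cos(t),np.sin(t)]));uu,vv=proj(c,[*p,.194]);val.append(cv2.getRectSubPix(g.astype(np.float32),(1,1),(uu,vv))[0,0])
        best.append((np.mean(val),d))
    best.sort(reverse=True);print(n,"mill angle of mark (adj=angle-180)",[(round(float(b)),d) for b,d in best[:8]])
E
python3 mark.py
```

```text
time_s: 25.9
position: [0.6573, 0.0322, 0.347]
tcp_rot: [[0.0, 0.131, 0.991], [0.0, 0.991, -0.131], [-1.0, 0.0, 0.0]]
force: [-0.5, -0.8, -0.6]
opening: 0.99
yaw 172.5 mill [0.0007 0.0011] 0.347 F [-0.5 -0.8 -0.6] M [-0.04 -0.05 -0.01] j [-7. 36. 80.  0. 63.  1.]
time_s: 26.9
position: [0.4888, -0.0975, 0.4174]
tcp_rot: [[0.001, 0.133, 0.991], [-0.0, 0.991, -0.133], [-1.0, 0.0, 0.001]]
force: [0.8, 0.3, 0.1]
opening: 1.0
yaw 172.37 mill [-0.1571 -0.1414] 0.4174 F [0.8 0.3 0.1] M [-0.04 -0.16  0.01] j [-24.  20.  99.   0.  61. -17.]
brown n 83 x [-0.202 -0.141  0.011] y [-0.154 -0.119  0.019] z [0.17  0.359]
31
top mill angle of mark (adj=angle-180) [(107, 276), (105, 279), (103, 282), (101, 273), (101, 285), (97, 288), (95, 270), (92, 291)]
32
scene mill angle of mark (adj=angle-180) [(148, 267), (147, 264), (145, 270), (143, 261), (139, 273), (137, 258), (131, 276), (128, 255)]
```

View pics/knob_top_31.png

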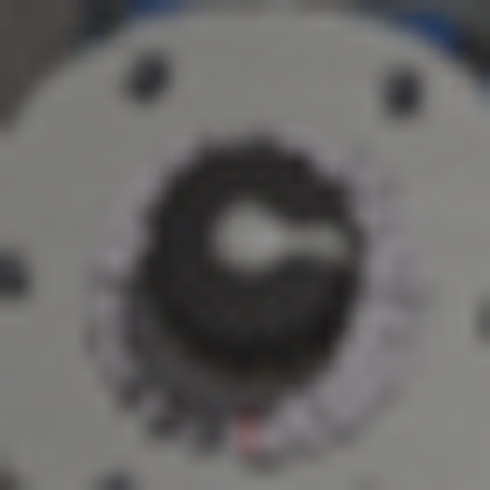

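View pics/knob_scene_32.png

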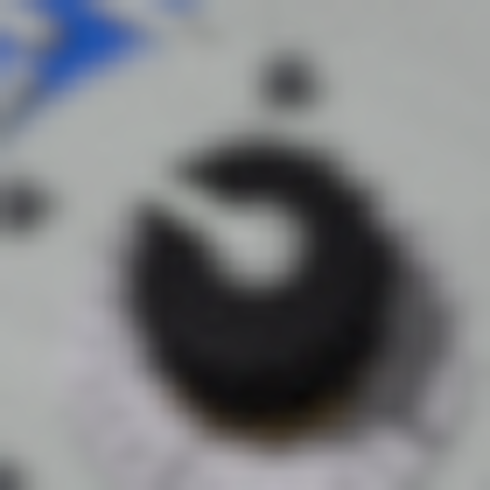

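```bash
cat > mark2.py <<'E'
from h import *
import sys
O=np.array([.6565,.0312]);a=np.radians(-4.5);M=np.array([[np.cos(a),np.sin(a)],[-np.sin(a),np.cos(a)]])
def prof(c,im,ctr,r0,r1):
    g=im.min(2).astype(np.float32);d=np.arange(0,360,1.0);val=np.zeros(360)
    for r in np.linspace(r0,r1,8):
        p=ctr+(np.stack([np.cos(np.radians(d)),np.sin(np.radians(d))],1)*r)@M
        uv=np.array([proj(c,[*q,.194]) for q in p],np.float32)
        val+=cv2.remap(g,uv[None,:,0],uv[None,:,1],cv2.INTER_CUBIC)[0]
    val/=8;k=int(val.argmax());idx=np.arange(k-25,k+26)%360;w=np.clip(val[idx]-np.percentile(val,50)-8,0,None)
    return k+(w*np.arange(-25,26)).sum()/w.sum()
for n,ctr in(("top",(.655,.0311)),("scene",(.6587,.0316))):
    c=bot.capture(n)
    for lab,im in(("start",cv2.imread(f"pics/{n}0.png")),("now",c["pixels"])):
        print(n,lab,[[round(prof(c,im,np.array(ctr)+[dx,dy],.010,.0165)-180,1) for dx in(-.001,0,.001)] for dy in(-.001,0,.001)])
E
python3 mark2.py
```

```text
top start [[np.float64(159.7), np.float64(157.2), np.float64(154.7)], [np.float64(155.7), np.float64(153.1), np.float64(150.7)], [np.float64(151.6), np.float64(149.1), np.float64(146.6)]]
top now [[np.float64(103.3), np.float64(98.7), np.float64(94.1)], [np.float64(103.8), np.float64(99.1), np.float64(94.4)], [np.float64(104.4), np.float64(99.5), np.float64(94.7)]]
scene start [[np.float64(162.1), np.float64(159.5), np.float64(156.9)], [np.float64(158.2), np.float64(155.6), np.float64(153.1)], [np.float64(154.3), np.float64(151.9), np.float64(149.2)]]
scene now [[np.float64(90.7), np.float64(86.5), np.float64(82.3)], [np.float64(91.5), np.float64(87.3), np.float64(82.7)], [np.float64(92.1), np.float64(87.7), np.float64(83.4)]]
```

The mark reads 99° in the top camera and 87° in the scene camera, average 93°, so about 90° within their 1–2 mm calibration. I'll regrip and check mechanically: creep back to the stop without slipping, then back off exactly 90° from first contact.

```bash
python3 -m crank '[{"offset":[0,0.0303,0.0299],"spin":0},{"offset":[0,0.0303,0.0299],"spin":0},{"offset":[0,0.0303,0.0299],"spin":0},{"offset":[0,0.0303,0.0299],"spin":0},{"offset":[0,0.0303,0.0299],"spin":0},{"offset":[0,0,0],"spin":0},{"offset":[0.02,0,0],"spin":0},{"offset":[0.02,0,0],"spin":0},{"offset":[0.015,0,0],"spin":0},{"offset":[0.005,0,0],"spin":0},{"offset":[0,0,0],"spin":0},{"offset":[0,0,0],"spin":0}]' 0.087; python3 st.py
```

```text
time_s: 28.4
position: [0.6573, 0.0338, 0.3576]
tcp_rot: [[0.001, 0.13, 0.991], [-0.0, 0.991, -0.13], [-1.0, 0.0, 0.001]]
force: [-0.2, -0.7, 0.8]
opening: 0.999
yaw 172.5 mill [0.0006 0.0026] 0.3576 F [-0.2 -0.7  0.8] M [ 0.01 -0.13  0.02] j [-7. 36. 80.  0. 65.  1.]
```

```bash
python3 -m crank '[{"offset":[0.0055,-0.001,0],"spin":0},{"offset":[0.005,0,0],"spin":0},{"offset":[0,0,0],"spin":0},{"offset":[0,0,0],"spin":0}]' 0.087; python3 st.py; python3 -m crank '[{"offset":[0,0,0],"spin":0},{"offset":[0,0,0],"spin":0},{"offset":[0,0,0],"spin":0},{"offset":[0,0,0],"spin":0},{"offset":[0,0,0],"spin":0},{"offset":[0,0,0],"spin":0},{"offset":[0,0,0],"spin":0},{"offset":[0,0,0],"spin":0},{"offset":[0,0,0],"spin":0},{"offset":[0,0,0],"spin":0},{"offset":[0,0,0],"spin":0}]' 0.02;python3 st.py
```

```text
time_s: 28.8
position: [0.6568, 0.0327, 0.3463]
tcp_rot: [[-0.0, 0.131, 0.991], [0.0, 0.991, -0.131], [-1.0, 0.0, -0.0]]
force: [-0.2, 0.1, 0.6]
opening: 1.002
yaw 172.49 mill [0.0002 0.0015] 0.3463 F [-0.2  0.1  0.6] M [-0.05 -0.09  0.04] j [-7. 36. 80.  0. 63.  1.]
time_s: 29.9
position: [0.6572, 0.0327, 0.3465]
tcp_rot: [[0.001, 0.131, 0.991], [-0.0, 0.991, -0.131], [-1.0, 0.0, 0.001]]
force: [2.7, -0.1, -1.2]
opening: 0.476
yaw 172.49 mill [0.0005 0.0016] 0.3465 F [ 2.7 -0.1 -1.2] M [-0.04 -0.44  0.01] j [-7. 36. 80.  0. 63.  1.]
```

```bash
python3 -m crank '[{"offset":[0,0,0],"spin":0.12},{"offset":[0,0,0],"spin":0.12},{"offset":[0,0,0],"spin":0.12},{"offset":[0,0,0],"spin":0.12},{"offset":[0,0,0],"spin":0.12},{"offset":[0,0,0],"spin":0.12},{"offset":[0,0,0],"spin":0.12},{"offset":[0,0,0],"spin":0.12},{"offset":[0,0,0],"spin":0.12},{"offset":[0,0,0],"spin":0.12},{"offset":[0,0,0],"spin":0.1},{"offset":[0,0,0],"spin":0}]' ; python3 st.py
python3 -m crank '[{"offset":[0,0,0],"spin":0.05},{"offset":[0,0,0],"spin":0.05},{"offset":[0,0,0],"spin":0.03},{"offset":[0,0,0],"spin":0},{"offset":[0,0,0],"spin":0}]' ; python3 st.py
```

```text
time_s: 31.1
position: [0.6573, 0.0325, 0.3465]
tcp_rot: [[0.002, 0.99, 0.139], [-0.0, 0.139, -0.99], [-1.0, 0.002, 0.001]]
force: [3.0, -0.8, -2.2]
opening: 0.475
yaw 98.0 mill [0.0007 0.0014] 0.3465 F [ 3.  -0.8 -2.2] M [-0.08 -0.55 -0.06] j [-7. 36. 80. -0. 63. 75.]
time_s: 31.6
position: [0.6573, 0.0325, 0.3465]
tcp_rot: [[0.002, 1.0, 0.011], [-0.0, 0.011, -1.0], [-1.0, 0.002, 0.0]]
force: [2.6, -2.1, -2.2]
opening: 0.473
yaw 90.66 mill [0.0007 0.0014] 0.3465 F [ 2.6 -2.1 -2.2] M [-0.16 -0.67 -0.01] j [-7. 36. 80. -0. 63. 82.]
```

```bash
python3 -m crank '[{"offset":[0,0,0],"spin":0.04},{"offset":[0,0,0],"spin":0.03},{"offset":[0,0,0],"spin":0}]' >/dev/null; python3 st.py
python3 -m crank '[{"offset":[0,0,0],"spin":0.03},{"offset":[0,0,0],"spin":0}]' >/dev/null; python3 st.py
python3 -m crank '[{"offset":[0,0,0],"spin":0.01},{"offset":[0,0,0],"spin":0}]' >/dev/null; python3 st.py
python3 -m crank '[{"offset":[0,0,0],"spin":0.01},{"offset":[0,0,0],"spin":0}]' >/dev/null; python3 st.py
python3 -m crank '[{"offset":[0,0,0],"spin":0.01},{"offset":[0,0,0],"spin":0}]' >/dev/null; python3 st.py
```

```text
yaw 86.61 mill [0.0007 0.0013] 0.3465 F [ 4.3 -1.9 -3.4] M [-0.28 -0.8  -0.04] j [-7. 36. 80. -0. 63. 87.]
yaw 84.9 mill [0.0007 0.0013] 0.3465 F [ 4.7 -1.8 -3.1] M [-0.25 -0.79  0.04] j [-7. 36. 80. -0. 63. 88.]
yaw 84.35 mill [0.0007 0.0014] 0.3465 F [ 4.5 -2.5 -3.1] M [-0.21 -0.81 -0.03] j [-7. 36. 80. -0. 63. 89.]
yaw 83.78 mill [0.0007 0.0013] 0.3465 F [ 3.8 -2.5 -2.6] M [-0.32 -0.8  -0.03] j [-7. 36. 80. -0. 63. 89.]
yaw 83.21 mill [0.0007 0.0013] 0.3465 F [ 4.1 -2.1 -2.1] M [-0.26 -0.78 -0.03] j [-7. 36. 80. -0. 63. 90.]
```

```bash
python3 -m crank '[{"offset":[0,0,0],"spin":0.01},{"offset":[0,0,0],"spin":0}]' >/dev/null; python3 st.py
python3 -m crank '[{"offset":[0,0,0],"spin":0.01},{"offset":[0,0,0],"spin":0}]' >/dev/null; python3 st.py
python3 -m crank '[{"offset":[0,0,0],"spin":0.01},{"offset":[0,0,0],"spin":0}]' >/dev/null; python3 st.py
```

```text
yaw 82.63 mill [0.0007 0.0013] 0.3465 F [ 5.4 -1.8 -2.9] M [-0.21 -0.78 -0.01] j [-7. 36. 80. -0. 63. 91.]
yaw 82.16 mill [0.0007 0.0014] 0.3465 F [ 4.4 -2.6 -3.7] M [-0.24 -0.78  0.42] j [-7. 36. 80. -0. 63. 91.]
yaw 81.59 mill [0.0006 0.0014] 0.3465 F [ 4.1 -1.9 -2.8] M [-0.28 -0.76  0.63] j [-7. 36. 80. -0. 63. 92.]
```

Contact came at yaw 82.5°, exactly 90° from the earlier parked yaw (172.45°), so the two mechanical measurements agree. Backing off again to about 172.4°.

```bash
python3 -m crank '[{"offset":[0,0,0],"spin":-0.05},{"offset":[0,0,0],"spin":-0.1},{"offset":[0,0,0],"spin":-0.1},{"offset":[0,0,0],"spin":-0.1},{"offset":[0,0,0],"spin":-0.1},{"offset":[0,0,0],"spin":-0.1},{"offset":[0,0,0],"spin":-0.1},{"offset":[0,0,0],"spin":-0.1},{"offset":[0,0,0],"spin":-0.1},{"offset":[0,0,0],"spin":-0.1},{"offset":[0,0,0],"spin":-0.1},{"offset":[0,0,0],"spin":-0.1}]'
python3 -m crank '[{"offset":[0,0,0],"spin":-0.1},{"offset":[0,0,0],"spin":-0.1},{"offset":[0,0,0],"spin":-0.1},{"offset":[0,0,0],"spin":-0.1},{"offset":[0,0,0],"spin":-0.03},{"offset":[0,0,0],"spin":0},{"offset":[0,0,0],"spin":0},{"offset":[0,0,0],"spin":0}]'; python3 st.py 12
```

```text
time_s: 34.5
position: [0.6572, 0.0325, 0.3465]
tcp_rot: [[0.001, 0.537, 0.844], [-0.0, 0.844, -0.537], [-1.0, 0.001, 0.001]]
force: [3.2, -1.3, -2.4]
opening: 0.478
time_s: 35.3
position: [0.6571, 0.0326, 0.3465]
tcp_rot: [[0.001, 0.141, 0.99], [-0.0, 0.99, -0.141], [-1.0, -0.0, 0.001]]
force: [4.2, -1.6, -3.7]
opening: 0.471
yaw 171.89 mill [0.0005 0.0015] 0.3465 F [ 4.2 -1.6 -3.7] M [-0.36 -0.92  0.11] j [-7. 36. 80. -0. 63.  1.]
brown n 16 x [-0.022 -0.02   0.013] y [-0.01   0.027  0.039] z [0.162 0.267]
```

```bash
python3 -m crank '[{"offset":[0,0,0],"spin":-0.008},{"offset":[0,0,0],"spin":0},{"offset":[0,0,0],"spin":0},{"offset":[0,0,0],"spin":0}]'; python3 st.py
python3 - <<'E'
from h import *
c=bot.capture("scene");cv2.imwrite("pics/final.png",c["pixels"])
E
```

```text
time_s: 35.8
position: [0.6572, 0.0326, 0.3465]
tcp_rot: [[0.001, 0.133, 0.991], [-0.0, 0.991, -0.133], [-1.0, -0.0, 0.001]]
force: [4.8, -1.8, -2.5]
opening: 0.475
yaw 172.33 mill [0.0005 0.0015] 0.3465 F [ 4.8 -1.8 -2.5] M [-0.34 -0.96 -0.04] j [-7. 36. 80. -0. 63.  1.]
```

View pics/final.png

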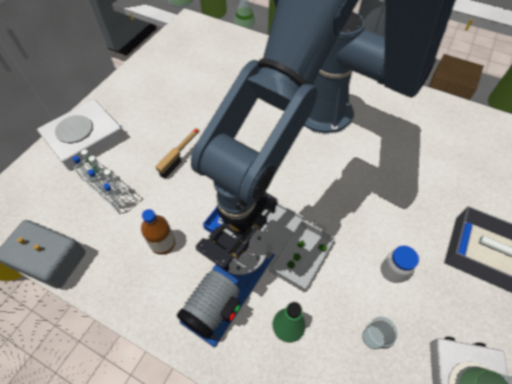

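The final view shows the gripper on the knob (238,240), the chips in the pan around (305,250), the brush standing at (178,153), and the bottle (157,232), flask (289,322), jar (402,262), beaker (378,332) and rack (105,185) where they began. Handing in.

```bash
python3 -c "
from rig import bot
print(bot.hand_in())"
```

```text
the job is handed in; nothing more can be done
None
```

I finished the job and handed it in at about 36 s, with the gripper still holding the knob a quarter turn off seated.

- **Chips:** One stroke with the wooden brush swept all four chips into the steel pan. Both cameras then showed the feed table empty and all four chips inside the pan.
- **Brush:** It stands on its bristles on the bench, well clear of the mill and both trays. The glassware and tube rack look unmoved in the last picture.
- **Knob:** I turned it about 155° clockwise to the stop, where the torque jumped and the grip slipped, then backed it off 90°.
- **Regrip:** To check the angle I let go once, gripped again and crept back to the stop. It touched at 82.5° tool yaw, 90° from where I had parked it. I then backed off again and stopped at 172.3°, still gripping.

**Disagreement:** After the first back-off the cameras read the white line at about 99° (top) and 87° (scene). That is within their 1–2 mm calibration error, so I relied on the mechanical measurement. The gripper hid the mark after the final back-off, so that last angle comes from the tool yaw only, good to about half a degree.

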